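# Screw the filler cap onto the finish-oil reservoir

## Robot

A 6-joint arm with a two-finger parallel gripper is mounted at the origin on the work surface. World frame = base frame: x ahead of the robot, y to its left, z up, the work surface at z = 0. Lengths are in m, angles in rad, forces in N, time in s.
With the tool pointing down it reaches from about 0.25 to 0.8 m from the base axis. Payload 3.9 kg.
Tool frame: the origin (TCP) lies midway between the tips of the shut fingers; the grasp point (between the pads) lies 19 mm behind it (r.pinch_z is the distance from the TCP to the grasp point, in m); z points along the fingers, y is the direction in which the jaws open and shut (so a half turn about z gives the same grasp; the last joint's range is limited). The gripper opens to 85 mm and grips with 20 to 120 N. Pads are 22 mm wide; open, the fingers measure 114 mm over their backs; the gripper's body (76 mm by 85 mm) begins 54 mm behind the grasp point. The pads swing forward as they close: fully open they stand 13 mm farther back than shut.
Start: joints at [-1.231, 0.26, -0.138, 1.173, 0, 1.571], TCP at [0.175, -0.495, 0.231] pointing down, gripper open.
Joint ranges: [-2.78, 2.78], [-0.83, 1.72], [-1.28, 1.37], [-1.9, 2.12], [-1.57, 1.48], [-3.14, 3.14]. Speed limits (rad/s): [2.57, 2.57, 3.14, 3.14, 3.14, 3.14].

## Interface

Orientations are given as [roll, pitch, yaw] about the fixed x, y, z axes, in that order (R = Rz(yaw) Ry(pitch) Rx(roll)).
In Python, from bench import r gives the robot as it stands.
- The arm moves only by the shell command python3 -m pendant 'ROWS'. ROWS is JSON, a list of rows, each an object with "offset": the shift along the tool's x, y, z in units of 0.06 m (1.0 is 0.06 m), a list of three; "roll": the turn about the tool's z in units of 45 degrees (1.0 is 45 degrees); "claw": the gripper command: -1 is shut, 1 is fully open, values between are in proportion. A call has 1 to 5 rows; each row shifts and turns the pose as measured when the row begins, along the tool's axes as they then stand; what a row does not reach is not made up. A row lasts 1/8 s, in which the tool goes at most 62.5 mm and 10.7 degrees, less where a joint would pass 70% of its speed; a pose out of reach is approached as far as the arm can. A call with a number of a shift or a turn outside -1 to 1 is refused whole. A call with a gripper value outside its range is refused whole. The fingers move at their own pace and stop on an object; the grip force is fixed at half the most. Time passes only in rows, so rows that do not move let the fingers close. It gives the time, the measured TCP pose, the force and the opening at its end, in the units of the state.
- r.state(): the state, without advancing time (a new reading comes with each control period).
- r.get_image(name): name is "scene" or "top"; returns a dict with "image" (480x640x3 uint8, blue, green, red), "mtx" (3x3 intrinsics, pixels), "distortion" ([k1, k2, p1, p2, k3] as OpenCV has them; the pictures are not rectified), "xyz" and "orientation" of the camera in the world. Camera axes: x right, y down, z forward; pixel columns grow to the right and rows downward; lengths in m; the calibration is good to about 2 mm. A picture is of the moment at which its call begins. There is no depth.
- r.hand_in(): hands the job in, once; it reports no verdict.
The state is a dict: "clock": time; "qpos": joint angles; "joint_vel": joint speeds; "tau": joint torques, N m; "eef_pos": TCP position; "tool_rot": TCP orientation; "wrist_force": force on the tool from outside, world axes, zero at the start; "moment": the same for the moment, N m; "gripper_width": finger opening in m.
Only numpy, scipy, OpenCV 4.12 (cv2) and the standard library are available. Lean on these libraries where they do the work, as an engineer would, in place of code of your own. Each camera call takes 0.05 s, during which the arm holds its last target.

## Task

Close the oil reservoir: pick up the loose blue wing cap, set it level on the filler neck, and with light pressure turn it backwards (counter-clockwise from above) until it drops into the thread start. Then turn it forwards (clockwise) until it is fully home and let go. Never force the cap: neither press nor twist it hard when it will not go, and leave the other things on the bench where they are.

Things in the scene. Friction and masses are not known exactly. Their poses are not given: they have to be found in the camera images.
- cap: loose blue filler cap, about 90 g, standing on its open rim, wing up. Skirt 64 mm outside, 56 mm inside diameter; closed top face 26 mm above the rim. On top a wing (grip bar) with a white stripe: 50 mm long along the cap's x, 14 mm thick along y, from 26 to 60 mm above the rim. Half a turn makes no difference. Origin: centre of the rim; z up.
- wing (a point): point on the cap's axis, 47 mm above its rim: where to grip the wing, one finger on each long side
- lug (a point): one of two steel lugs inside the skirt, 4.5 mm thick, under the two ends of the wing (cap's +x and -x), 25 mm from the axis, 5 mm above the rim
- tank: fixed metal reservoir, 206 mm along its x, 156 mm along y, top 101 mm above the bench; upright filler neck in the middle of the top with a red seal ring round it; a flat red mark on the top either side of the neck, at the tank's +x and -x. Origin: centre of the underside, on the neck's axis; z up.
- neck_top (a point): top of the filler neck on its axis, 134 mm above the bench. The thread is 51 mm across, so the cap's skirt has about 2.5 mm play all round. Two-start right-hand quick thread with two entry slots opposite each other, at an angle that no pose tells: with the wing set along the tank's x (pointing to the red marks), the next slot lies 0.25 to 1.9 rad backwards (counter-clockwise)
- land (a point): on the neck's axis, 12.8 mm above seat, tank's axes: the cap's origin is here while its lugs rest on the level land outside the slots. On the land the cap turns easily backwards (counter-clockwise from above) to the next slot, at most 2.6 rad away; turned forwards it runs into a hard stop and must not be forced
- thread_start (a point): on the neck's axis, 3.8 mm above seat, tank's axes: the cap's origin is here once its lugs have dropped (by 9 mm) into the slots. A slot leaves the lugs 0.15 rad of play in turning, so look for the drop in smaller steps or under steady light pressure; its back side is a hard stop against turning further backwards, also before the drop
- seat (a point): on the neck's axis, 115 mm above the bench, tank's axes: the cap's origin is here (up to 0.5 mm above) when fully home. From the thread start it turns forwards 1.1 to 1.35 rad to a hard stop, drawn down against a springy seal (2 to 6 N, 0.2 Nm) in the first 0.95 rad, then level; it stays where left. Press with 3 to 8 N, stop at 0.3 Nm; 80 N on the reservoir (about 1 Nm against a stop) is too much
- oil_bottle: amber bottle, 60 mm across, 150 mm high (bystander); origin at the underside
- tin: metal can, 84 mm across, 90 mm high (bystander); origin at the underside
- sand_block: cork sanding block 100 x 60 x 28 mm (bystander); origin at the underside
- brush: brush lying on the bench (bystander)
- small_cap: black screw cap of the bottle kind, 40 mm across, 16 mm high, not for this neck (bystander); origin at the underside
- offcut: strip of bamboo 120 x 50 x 20 mm (bystander); origin at the underside
- marker: black marker pen, 12 mm thick, 120 mm long, lying (bystander)
Mind the look-alikes: they are no part of the job. Of the things that look like the cap, take the one that is farthest to the robot's left at the start.

How it is judged:
By the outcome, as a careful person would: the job done as asked, in the order asked, and still so for the second after the job is handed in, with the robot touching nothing.
It also fails if it takes over 67 s, if anything falls off the work surface, if the arm or the gripper's body presses on something with over 40 N, if the wrist force passes 120 N, or if a joint passes its speed limit or range.

## Working session

There is one attempt and no reset: what is moved stays moved. The work goes in short steps, Python scripts to look and compute and a shell command to move; the robot and the scene stay as the last step left them, time stands still between calls to the robot, and variables do not carry over. Pictures are saved under pics/ and viewed, and the job is handed in when it is done.

```bash
ls; mkdir -p pics; python3 - <<'E'
from bench import r
import cv2
print(r.state(), r.pinch_z)
for n in("scene","top"):
    d=r.get_image(n); cv2.imwrite(f"pics/{n}0.png",d["image"]); print(n,d["mtx"],d["distortion"],d["xyz"],d["orientation"])
E
```

```text
pics
{'clock': 0.0, 'qpos': array([-1.23099954e+00,  2.60676769e-01, -1.39426066e-01,  1.17272743e+00,
       -9.12414770e-06,  1.57076534e+00]), 'joint_vel': array([ 0.00011119,  0.00121083, -0.00216766,  0.00095231,  0.00103794,
        0.00073436]), 'tau': array([ 2.94727361e-03, -4.05680180e+01,  2.53919524e+01,  1.87549257e-02,
        1.04705400e-04, -1.55645455e-05]), 'eef_pos': array([ 0.1747364 , -0.49430105,  0.23044718]), 'tool_rot': array([-3.13955871e+00,  9.06110712e-06,  3.39827788e-01]), 'wrist_force': array([-0.8667124 , -0.02355531,  0.67694133]), 'moment': array([-0.06973098, -0.00952784, -0.02798973]), 'gripper_width': 0.08504349071445244} 0.0187
scene [[476.26156532   0.         325.78322301]
 [  0.         476.26156532 238.54675176]
 [  0.           0.           1.        ]] [-0.02897393  0.          0.          0.          0.        ] [ 1.45052832 -0.5212102   0.82609216] [-2.18399778 -0.0168443   1.19670401]
top [[475.60255513   0.         311.53771818]
 [  0.         475.60255513 242.020828  ]
 [  0.           0.           1.        ]] [-0.12703196  0.          0.          0.          0.        ] [ 0.36596075 -0.16405502  1.38952473] [-2.99825581  0.01776641 -1.59711764]
```

View pics/scene0.png

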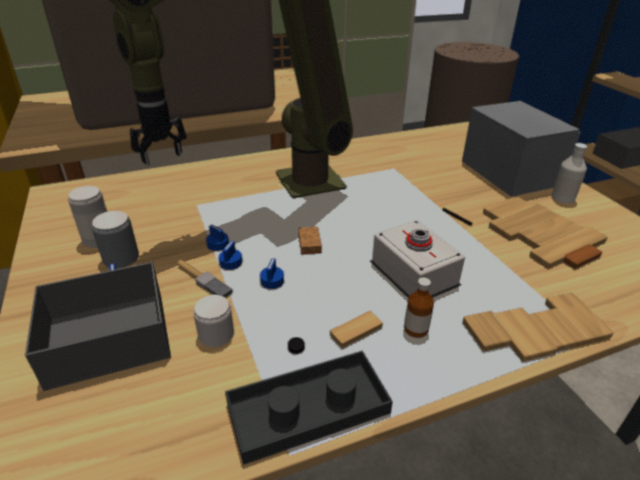

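View pics/top0.png

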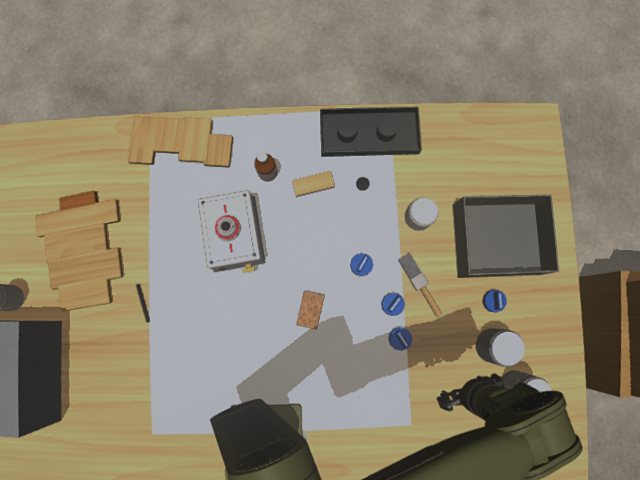

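Candidates in the top view (up is +x, left is +y) are blue caps at (361,264), (392,303), (400,338) and (495,300), plus the black small cap at (363,184). The farthest to the robot's left is the blue one at (361,264), which is (272,275) in the scene view. The tank neck is at (228,227), with red marks at (225,208) and (231,247).

```bash
cat > h.py <<'E'
import numpy as np, cv2
from scipy.spatial.transform import Rotation as R
def ray(d,p):
    u=cv2.undistortPoints(np.array([[p]],float),d["mtx"],np.array(d["distortion"]))[0,0]
    v=R.from_euler('xyz',d["orientation"]).apply([u[0],u[1],1]); return np.array(d["xyz"]),v/np.linalg.norm(v)
def onz(d,p,z):
    o,v=ray(d,p); return o+v*(z-o[2])/v[2]
def tri(d1,p1,d2,p2):
    a,u=ray(d1,p1); b,v=ray(d2,p2)
    s=np.linalg.lstsq(np.stack([u,-v],1),b-a,rcond=None)[0]
    x,y=a+s[0]*u,b+s[1]*v; return (x+y)/2,np.linalg.norm(x-y)
def proj(d,X):
    Rm=R.from_euler('xyz',d["orientation"]).as_matrix().T
    return cv2.projectPoints(np.array([X],float),cv2.Rodrigues(Rm)[0],-Rm@np.array(d["xyz"]),d["mtx"],np.array(d["distortion"]))[0][0,0]
def blobs(m,mn=5):
    n,l,s,c=cv2.connectedComponentsWithStats(m.astype(np.uint8)); return [(s[i],c[i],l==i) for i in range(1,n) if s[i,4]>=mn]
def masks(im):
    h=cv2.cvtColor(im,cv2.COLOR_BGR2HSV); H,S,V=[h[...,i].astype(int) for i in range(3)]
    return dict(blue=(H>100)&(H<130)&(S>120)&(V>50),red=((H<8)|(H>172))&(S>120)&(V>90),white=(S<110)&(V>120))
E
python3 - <<'E'
from bench import r
from h import *
for n in("scene","top"):
    d=r.get_image(n); im=d["image"]; m=masks(im)
    for k in("blue","red"):
        print(n,k,[(b[0][:5].tolist(),b[1].round(1).tolist()) for b in blobs(m[k],8)])
    (cx,cy),(tx,ty)=(((272,272),(420,240)) if n=="scene" else ((361,264),(230,228)))
    a=cv2.resize(im[cy-30:cy+30,cx-30:cx+30],(390,390),interpolation=cv2.INTER_NEAREST)
    b=cv2.resize(im[ty-30:ty+30,tx-30:tx+30],(390,390),interpolation=cv2.INTER_NEAREST)
    cv2.imwrite(f"pics/crop_{n}.png",np.hstack([a,b]))
E
```

```text
scene blue [([207, 227, 34, 42, 684], [222.8, 248.6]), ([260, 261, 23, 27, 389], [271.4, 277.0]), ([113, 264, 3, 5, 10], [114.3, 266.0])]
scene red [([403, 231, 29, 16, 111], [417.8, 241.3]), ([430, 252, 6, 5, 8], [432.4, 254.2])]
top blue [([351, 254, 22, 22, 319], [361.2, 264.3]), ([485, 290, 21, 22, 255], [494.0, 300.9]), ([382, 294, 22, 21, 299], [392.5, 304.3]), ([391, 328, 13, 6, 30], [396.3, 330.0]), ([397, 331, 5, 4, 9], [398.8, 332.2]), ([407, 331, 4, 8, 12], [408.8, 334.3]), ([392, 344, 9, 5, 11], [396.2, 346.5])]
top red [([224, 205, 2, 7, 11], [224.5, 207.8]), ([215, 215, 24, 24, 116], [228.6, 227.7]), ([230, 244, 2, 8, 12], [230.6, 247.2])]
```

View pics/crop_top.png

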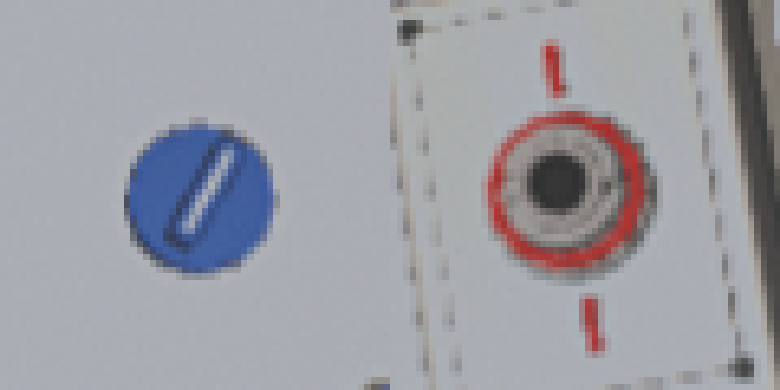

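View pics/crop_scene.png

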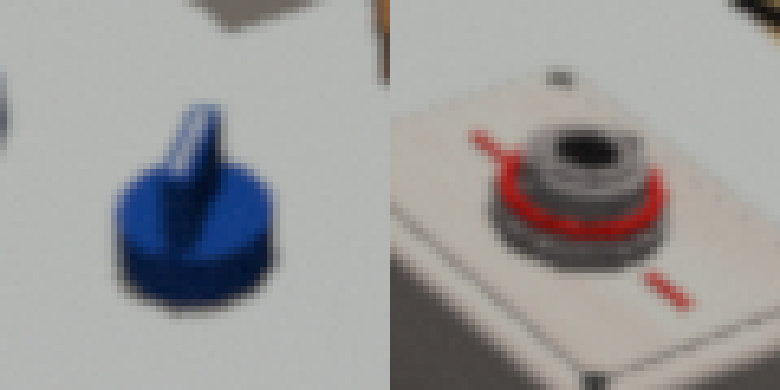

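```bash
python3 - <<'E'
from bench import r
from h import *
D={n:r.get_image(n) for n in("scene","top")}; P={}
for n,d in D.items():
    im=d["image"]; m=masks(im); h=cv2.cvtColor(im,cv2.COLOR_BGR2HSV)
    b=min(blobs(m["blue"],100),key=lambda b:np.linalg.norm(b[1]-((272,276) if n=="scene" else (361,264))))
    hull=cv2.convexHull(np.argwhere(b[2])[:,::-1].astype(np.int32).copy())
    f=np.zeros(im.shape[:2],np.uint8); cv2.fillConvexPoly(f,hull,1); f=cv2.erode(f,np.ones((3,3)))>0
    (ex,ea,an)=cv2.fitEllipse(hull); 
    w=f&(h[...,1]<135)&(h[...,2]>110)
    s=max(blobs(w,3),key=lambda b:b[0][4]); pts=np.argwhere(s[2])[:,::-1]; wt=255-h[...,1][s[2]].astype(float)
    c=np.average(pts,axis=0,weights=wt)
    u,sv,vt=np.linalg.svd(pts-c); P[n,"stripe"]=c; 
    a=onz(D[n],c-5*vt[0],.06);e=onz(D[n],c+5*vt[0],.06); print(n,"stripe",c,s[0][4],"world",onz(d,c,.06),"yaw",np.arctan2(*(e-a)[[1,0]])%np.pi, "ell",ex,ea,an,"->z.026",onz(d,ex,.026),"z.015",onz(d,ex,.014))
    tc=(419,236) if n=="scene" else (226,226)
    dk=np.zeros(im.shape[:2],bool); dk[tc[1]-10:tc[1]+10,tc[0]-10:tc[0]+10]=1
    g=cv2.cvtColor(im,cv2.COLOR_BGR2GRAY); o=max(blobs(dk&(g<75),4),key=lambda b:b[0][4]); P[n,"hole"]=o[1]
    print(n,"hole",o[1],o[0],onz(d,o[1],.134))
t=D["top"]; mk=[b[1] for b in blobs(masks(t["image"])["red"],8)]
A,B,C=onz(t,mk[0],.101),onz(t,mk[2],.101),onz(t,mk[1],.115)
print("marks",A,B,"mid",(A+B)/2,"yaw",np.arctan2(*(A-B)[[1,0]]))
print("tri hole",tri(D["scene"],P["scene","hole"],t,P["top","hole"]),"stripe",tri(D["scene"],P["scene","stripe"],t,P["top","stripe"]))
E
```

```text
scene stripe [269.98308525 266.52097429] 9 world [ 0.50887547 -0.29194686  0.06      ] yaw 2.3676432511306236 ell (271.6138916015625, 275.3789367675781) (22.327526092529297, 27.639076232910156) 11.261659622192383 ->z.026 [ 0.50449023 -0.28805376  0.026     ] z.015 [ 0.4903013  -0.28455682  0.014     ]
scene hole [417.53076923 241.80769231] [409 235  20  11 130] [0.63172967 0.06096727 0.134     ]
top stripe [362.07190694 263.11314769] 48 world [ 0.4945519  -0.28569409  0.06      ] yaw 2.547998518529343 ell (361.2674865722656, 264.30926513671875) (21.09248161315918, 21.47751808166504) 75.2214126586914 ->z.026 [ 0.49445417 -0.28634967  0.026     ] z.015 [ 0.495585   -0.28742595  0.014     ]
top hole [225.18644068 225.55932203] [221 222   9   8  59] [0.59937885 0.08553455 0.134     ]
marks [0.65587679 0.094019   0.101     ] [0.54462861 0.07705158 0.101     ] mid [0.6002527  0.08553529 0.101     ] yaw 0.15135222041833613
tri hole (array([0.60220878, 0.08676449, 0.1086487 ]), np.float64(0.008226449808198638)) stripe (array([ 0.4953729 , -0.28766144,  0.04873292]), np.float64(0.0019450335401540984))
```

```bash
python3 - <<'E'
from bench import r
from h import *
D={n:r.get_image(n) for n in("scene","top")}
s,t=D["scene"],D["top"]
print("scene proj neck top",proj(s,[.5995,.0855,.134]),"marks",proj(s,[.6559,.094,.101]),proj(s,[.5446,.077,.101]),"cap stripe",proj(s,[.4945,-.286,.06]))
im=t["image"]; S=cv2.cvtColor(im,cv2.COLOR_BGR2HSV)[...,1].astype(int)
print(S[252:276,350:375])
for th in(110,140,165):
    m=np.zeros(S.shape,bool); m[257:271,356:368]=S[257:271,356:368]<th
    b=max(blobs(m,3),key=lambda b:b[0][4]); p=np.argwhere(b[2])[:,::-1]
    c,sz,an=cv2.minAreaRect(p.astype(np.float32)); vx=cv2.fitLine(p.astype(np.float32),cv2.DIST_L2,0,.01,.01).ravel()
    a=onz(t,vx[2:]-5*vx[:2],.06);e=onz(t,vx[2:]+5*vx[:2],.06)
    print(th,len(p),c,sz,an,np.arctan2(*(e-a)[[1,0]])%np.pi,onz(t,c,.06))
E
```

```text
scene proj neck top [419.41823929 233.10767153] marks [432.02266048 254.96908722] [404.69154491 232.9727351 ] cap stripe [270.6634234  262.79276052]
[[ 14  15  14  16  16  14  13  13  11   9   2  13  14  11  10  13  11  14
   14  14  14  13  13  14  14]
 [ 14  14  14  13  13  11  10  15  26  41  57  87  82  52  41  17   3  11
   11  15  16  14  14  14  14]
 [ 14  14  14  11  10  28  36  95 114 128 149 156 153 142 125  69  31  34
    2  10  14  14  15  13  14]
 [ 14  13  10   9  26 103 136 156 156 154 153 154 154 154 149 148 133 103
    2  12  10  13  16  14  14]
 [ 14  11   9  22 106 152 155 151 149 151 147 148 147 134 136 127 108 145
  118  79  26  10  11  13  13]
 [ 13   8  17 101 155 154 149 147 147 146 150 149 140 118 132  67  64 143
  157 153  94  13  10  14  14]
 [ 13  23  93 155 154 149 147 147 148 146 146 149 122 136 105  24  70 145
  147 155 144  52   9  13  14]
 [ 11  47 148 155 149 148 147 147 149 146 149 144 129 132  63  29 116 145
  147 150 156 113  19  10  13]
 [  6  72 161 151 146 148 145 146 150 148 147 127 138  88  27  68 144 145
  149 149 154 141  55  10  13]
 [ 11 
[... 1288 characters left out ...]
152 147 148 149 149 152 152 154 154 138
   89  32  10  11  14  14  14]
 [ 14  13  13  13  15  33  93 121 139 152 158 153 153 156 146 124  88  61
   32  11  11  14  14  14  14]
 [ 14  15  14  13  13  14  14  12  41  99 119 124 112  88  57  20  10  13
   11  13  14  14  15  15  13]]
110 33 (362.3529357910156, 262.9117431640625) (2.2294812202453613, 13.891385078430176) 30.963756561279297 2.594732623767134 [ 0.49509609 -0.28650623  0.06      ]
140 71 (361.5843200683594, 263.8652038574219) (5.511989593505859, 16.32396697998047) 32.00538635253906 2.529629904737538 [ 0.49247418 -0.28423978  0.06      ]
165 168 (361.5, 263.5) (13.0, 11.0) 90.0 3.1014745387385805 [ 0.49350945 -0.28404432  0.06      ]
```

Checks: the neck at (0.5995, 0.0855), tank yaw 0.151, reprojects to (419,233) in the scene view, which matches the hole. The cap is at about (0.495, -0.2865), with the wing at yaw ≈ 2.6 (≡ -0.53). I'm moving toward it at height first.

```bash
python3 -m pendant '[{"offset":[0.9,-0.22,0],"roll":0.1,"claw":0.2},{"offset":[0.9,-0.22,0],"roll":0,"claw":0.2},{"offset":[0.9,-0.22,0],"roll":0,"claw":0.2},{"offset":[0.9,-0.22,0],"roll":0,"claw":0.2}]'; python3 -c "
from bench import r
s=r.state();print(s['qpos'],s['tool_rot'])"
```

```text
clock: 0.9
eef_pos: [0.3704, -0.3856, 0.2314]
tool_rot: [3.139, -0.0, 0.249]
wrist_force: [0.4, 0.0, -1.0]
gripper_width: 0.0509
[-8.04748250e-01  2.75023773e-01 -1.17008871e-01  1.17658511e+00
 -1.23423926e-03  2.08813085e+00] [ 3.13908876e+00 -4.71880050e-06  2.48712214e-01]
```

```bash
python3 -m pendant '[{"offset":[0.85,-0.38,0],"roll":0,"claw":0.2},{"offset":[0.85,-0.38,0],"roll":0,"claw":0.2},{"offset":[0.8,-0.36,0.3],"roll":0,"claw":0.2},{"offset":[0,0,0.5],"roll":-0.23,"claw":0.2},{"offset":[0,0,0],"roll":-0.23,"claw":0.2}]'; python3 -m pendant '[{"offset":[0,0,0],"roll":-0.23,"claw":0.2},{"offset":[0,0,0],"roll":-0.23,"claw":0.2},{"offset":[0,0,0],"roll":-0.23,"claw":0.2},{"offset":[0,0,0],"roll":-0.23,"claw":0.2},{"offset":[0,0,0],"roll":-0.23,"claw":0.2}]';python3 -m pendant '[{"offset":[0,0,0],"roll":-0.23,"claw":0.2},{"offset":[0,0,0],"roll":-0.23,"claw":0.2},{"offset":[0,0,0],"roll":-0.23,"claw":0.2},{"offset":[0,0,0],"roll":-0.23,"claw":0.2},{"offset":[0,0,0],"roll":-0.23,"claw":0.2}]'
```

```text
clock: 1.52
eef_pos: [0.5086, -0.2776, 0.182]
tool_rot: [3.136, -0.001, 0.625]
wrist_force: [0.2, -0.3, -0.5]
gripper_width: 0.0512
clock: 2.15
eef_pos: [0.5088, -0.2766, 0.1808]
tool_rot: [3.139, 0.003, 1.559]
wrist_force: [0.2, -0.4, 0.2]
gripper_width: 0.0514
clock: 2.78
eef_pos: [0.5088, -0.2766, 0.1806]
tool_rot: [-3.14, 0.004, 2.493]
wrist_force: [-0.3, 0.1, -0.7]
gripper_width: 0.0513
```

```bash
python3 -m pendant '[{"offset":[0.083,-0.27,0.6],"roll":-0.14,"claw":0.2},{"offset":[0,0,0.6],"roll":0,"claw":0.2},{"offset":[0,0,0],"roll":0,"claw":0.2}]'; python3 - <<'E'
from bench import r
from h import *
a=[]
for n,(cx,cy) in dict(scene=(272,265),top=(361,264)).items():
    im=r.get_image(n)["image"]; a.append(cv2.resize(im[cy-40:cy+40,cx-40:cx+40],(400,400),interpolation=cv2.INTER_CUBIC))
cv2.imwrite("pics/pre.png",np.hstack(a))
E
```

```text
clock: 3.15
eef_pos: [0.496, -0.2875, 0.1081]
tool_rot: [-3.14, 0.006, 2.608]
wrist_force: [-0.3, -0.1, 0.8]
gripper_width: 0.0509
```

View pics/pre.png

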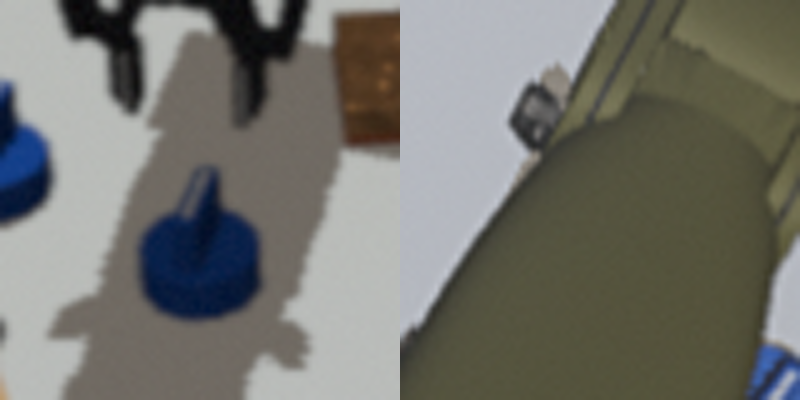

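The scene crop shows the open fingers at (124,80) and (248,100), straddling the wing at (205,190). The top view is blocked by the arm. Descending.

```bash
python3 -m pendant '[{"offset":[0,0,0.5],"roll":0,"claw":0.2},{"offset":[0,0,0.5],"roll":0,"claw":0.2},{"offset":[0,0,0.22],"roll":0,"claw":0.2},{"offset":[0,0,0],"roll":0,"claw":0.2}]'
```

```text
clock: 3.75
eef_pos: [0.506, -0.2927, 0.0442]
tool_rot: [-3.14, 0.027, 2.609]
wrist_force: [-0.2, 0.3, 0.8]
gripper_width: 0.0508
```

```bash
python3 -c "
from bench import r
s=r.state();print(s['qpos'],s['eef_pos'],s['tool_rot'],s['joint_vel'],s['wrist_force'])"
```

```text
[-0.52350679  0.47950768 -0.3253898   0.73910352 -0.00174463  0.00918877] [ 0.50602839 -0.29273898  0.04418789] [-3.14009437  0.02681024  2.6088938 ] [ 2.79577458e-03 -1.65007767e-02  2.83102105e-02  1.16976985e-02
 -9.94034210e-05  7.18349348e-04] [-0.18527734  0.2828695   0.79511524]
```

```bash
python3 -m pendant '[{"offset":[0,0,-0.5],"roll":0,"claw":0.2},{"offset":[0,0,-0.5],"roll":0,"claw":0.2},{"offset":[0,0,0],"roll":0,"claw":0.2}]'; python3 -m pendant '[{"offset":[0,0,0],"roll":0,"claw":0.2}]'
```

```text
clock: 4.12
eef_pos: [0.5072, -0.2931, 0.1102]
tool_rot: [-3.14, 0.033, 2.609]
wrist_force: [0.3, -0.0, -1.6]
gripper_width: 0.0514
clock: 4.25
eef_pos: [0.5074, -0.2932, 0.1109]
tool_rot: [-3.14, 0.034, 2.609]
wrist_force: [-0.4, -1.1, -0.6]
gripper_width: 0.0514
```

```bash
python3 -m pendant '[{"offset":[0.3,0,0],"roll":0,"claw":0.2},{"offset":[0,0,0],"roll":0,"claw":0.2}]'; python3 -m pendant '[{"offset":[0,0,0.1],"roll":0,"claw":0.2},{"offset":[0,0,0.1],"roll":0,"claw":0.2},{"offset":[0,0,0],"roll":0,"claw":0.2}]'; python3 -m pendant '[{"offset":[0,0,0.2],"roll":0,"claw":0.2},{"offset":[0,0,0],"roll":0,"claw":0.2}]'
```

```text
clock: 4.5
eef_pos: [0.4915, -0.2838, 0.1095]
tool_rot: [-3.14, 0.033, 2.609]
wrist_force: [0.1, -0.0, -0.1]
gripper_width: 0.051
clock: 4.88
eef_pos: [0.4928, -0.2845, 0.0956]
tool_rot: [-3.14, 0.033, 2.609]
wrist_force: [-0.7, -0.6, 0.6]
gripper_width: 0.051
clock: 5.12
eef_pos: [0.4932, -0.2848, 0.0823]
tool_rot: [-3.14, 0.033, 2.609]
wrist_force: [-0.2, 1.1, -0.9]
gripper_width: 0.0514
```

```bash
python3 -m pendant '[{"offset":[0,0,-0.9],"roll":0,"claw":0.2},{"offset":[0,0,0],"roll":0,"claw":0.2}]'; python3 -m pendant '[{"offset":[0.9,0,0],"roll":0,"claw":0.2},{"offset":[0,0,0],"roll":0,"claw":0.2}]';  python3 -m pendant '[{"offset":[-0.9,0,0],"roll":0,"claw":0.2},{"offset":[0,0,0],"roll":0,"claw":0.2}]'
```

```text
clock: 5.38
eef_pos: [0.4916, -0.2838, 0.1366]
tool_rot: [-3.14, 0.031, 2.609]
wrist_force: [-0.2, -0.4, 0.2]
gripper_width: 0.0514
clock: 5.62
eef_pos: [0.4421, -0.2546, 0.1326]
tool_rot: [-3.14, 0.026, 2.609]
wrist_force: [0.5, -0.0, -1.1]
gripper_width: 0.0513
clock: 5.88
eef_pos: [0.4882, -0.2818, 0.1327]
tool_rot: [-3.14, 0.024, 2.609]
wrist_force: [-0.5, -0.1, -0.0]
gripper_width: 0.0515
```

```bash
python3 -m pendant '[{"offset":[0,0,-0.4],"roll":0,"claw":0.2},{"offset":[0,0,0.4],"roll":0,"claw":0.2}]'; python3 -m pendant '[{"offset":[0.5,0,0],"roll":0,"claw":0.2},{"offset":[0.5,0,0],"roll":0,"claw":0.2},{"offset":[-0.5,0,0],"roll":0,"claw":0.2},{"offset":[-0.5,0,0],"roll":0,"claw":0.2},{"offset":[0,0,0],"roll":0,"claw":0.2}]'
```

```text
clock: 6.12
eef_pos: [0.4893, -0.2825, 0.1332]
tool_rot: [-3.14, 0.026, 2.609]
wrist_force: [-0.0, -0.9, -1.2]
gripper_width: 0.0512
clock: 6.75
eef_pos: [0.482, -0.2783, 0.127]
tool_rot: [-3.14, 0.012, 2.609]
wrist_force: [-0.4, 0.2, -0.6]
gripper_width: 0.0511
```

```bash
python3 -m pendant '[{"offset":[0.5,0,0],"roll":0,"claw":0.2},{"offset":[0.5,0,0],"roll":0,"claw":0.2},{"offset":[-0.5,0,0],"roll":0,"claw":0.2},{"offset":[-0.5,0,0],"roll":0,"claw":0.2},{"offset":[0,0,0],"roll":0,"claw":0.2}]'; python3 -m pendant '[{"offset":[0,0,0],"roll":0,"claw":0.2}]'
```

```text
clock: 7.38
eef_pos: [0.4722, -0.2725, 0.1233]
tool_rot: [-3.14, -0.002, 2.609]
wrist_force: [0.2, 0.1, -0.5]
gripper_width: 0.0512
clock: 7.5
eef_pos: [0.4706, -0.2716, 0.123]
tool_rot: [-3.14, -0.004, 2.609]
wrist_force: [0.8, -0.5, 0.3]
gripper_width: 0.0511
```

```bash
python3 -m pendant '[{"offset":[-0.16,0,0],"roll":0,"claw":0.2},{"offset":[-0.16,0,0],"roll":0,"claw":0.2},{"offset":[0,0,0.2],"roll":0,"claw":0.2},{"offset":[0,0,0.2],"roll":0,"claw":0.2},{"offset":[0,0,0.2],"roll":0,"claw":0.2}]'; python3 -m pendant '[{"offset":[0,0,0.15],"roll":0,"claw":0.2},{"offset":[0,0,0],"roll":0,"claw":0.2}]'
```

```text
clock: 8.12
eef_pos: [0.4866, -0.2811, 0.0851]
tool_rot: [-3.14, -0.004, 2.609]
wrist_force: [-0.5, 0.6, -0.0]
gripper_width: 0.0513
clock: 8.38
eef_pos: [0.4848, -0.2801, 0.0734]
tool_rot: [-3.14, -0.009, 2.609]
wrist_force: [-0.3, -0.5, 0.2]
gripper_width: 0.0512
```

```bash
python3 -m pendant '[{"offset":[-0.12,0,0.1],"roll":0,"claw":0.2},{"offset":[-0.1,0,0.15],"roll":0,"claw":0.2},{"offset":[0,0,0.15],"roll":0,"claw":0.2},{"offset":[0,0,0],"roll":0,"claw":0.2}]'
```

```text
clock: 8.88
eef_pos: [0.4976, -0.2877, 0.048]
tool_rot: [-3.14, -0.007, 2.609]
wrist_force: [-0.5, 0.7, -0.1]
gripper_width: 0.051
```

```bash
python3 -m pendant '[{"offset":[0.05,0,0.12],"roll":0,"claw":0.2},{"offset":[0,0,0.1],"roll":0,"claw":0.2},{"offset":[0,0,0.05],"roll":0,"claw":0.2},{"offset":[0,0,0],"roll":0,"claw":0.2}]';python3 - <<'E'
from bench import r
from h import *
cx,cy=272,265
im=r.get_image("scene")["image"]; cv2.imwrite("pics/pre2.png",cv2.resize(im[cy-40:cy+40,cx-40:cx+40],(560,560),interpolation=cv2.INTER_CUBIC))
E
```

```text
clock: 9.38
eef_pos: [0.4944, -0.2858, 0.0309]
tool_rot: [-3.14, -0.007, 2.609]
wrist_force: [-1.1, -0.2, -0.2]
gripper_width: 0.0512
```

View pics/pre2.png

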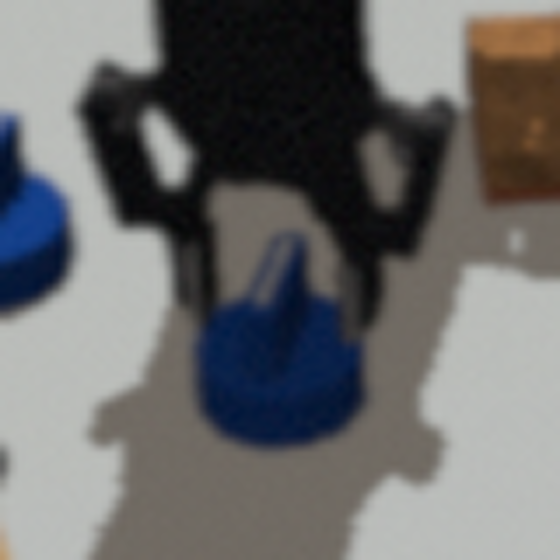

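The crop shows the wing at (285,270) midway between the pads at (200,290) and (355,310). Closing.

```bash
python3 -m pendant '[{"offset":[0,0,0],"roll":0,"claw":-1},{"offset":[0,0,0],"roll":0,"claw":-1},{"offset":[0,0,0],"roll":0,"claw":-1},{"offset":[0,0,0],"roll":0,"claw":-1},{"offset":[0,0,0],"roll":0,"claw":-1}]'; python3 -m pendant '[{"offset":[0,0,-0.15],"roll":0,"claw":-1},{"offset":[0,0,-0.2],"roll":0,"claw":-1},{"offset":[0,0,0],"roll":0,"claw":-1}]'
```

```text
clock: 10.05
eef_pos: [0.495, -0.2862, 0.0316]
tool_rot: [-3.14, -0.006, 2.609]
wrist_force: [-0.0, 0.1, 0.2]
gripper_width: 0.0131
clock: 10.42
eef_pos: [0.4953, -0.2863, 0.0543]
tool_rot: [-3.14, -0.006, 2.609]
wrist_force: [0.4, 0.1, -1.0]
gripper_width: 0.0128
```

```bash
python3 -m pendant '[{"offset":[0,0,-0.25],"roll":0,"claw":-1},{"offset":[0,0,-0.3],"roll":0,"claw":-1},{"offset":[0,0,-0.3],"roll":0,"claw":-1},{"offset":[0,0,-0.3],"roll":0,"claw":-1},{"offset":[0,0,-0.3],"roll":0,"claw":-1}]'; python3 -m pendant '[{"offset":[0,0,-0.3],"roll":0,"claw":-1},{"offset":[0,0,-0.3],"roll":0,"claw":-1},{"offset":[0,0,-0.2],"roll":0,"claw":-1},{"offset":[0,0,0],"roll":0,"claw":-1}]';  python3 -m pendant '[{"offset":[0.05,0.2,0],"roll":0,"claw":-1},{"offset":[0.1,0.35,0],"roll":0,"claw":-1},{"offset":[0.1,0.35,0],"roll":0,"claw":-1},{"offset":[0.1,0.35,0],"roll":0,"claw":-1},{"offset":[0.1,0.35,0],"roll":0,"claw":-1}]'
```

```text
clock: 11.05
eef_pos: [0.495, -0.2859, 0.1463]
tool_rot: [-3.14, -0.007, 2.609]
wrist_force: [-0.1, 0.4, -0.9]
gripper_width: 0.0128
clock: 11.55
eef_pos: [0.4963, -0.2865, 0.2006]
tool_rot: [-3.14, -0.001, 2.609]
wrist_force: [-0.1, 0.4, -1.1]
gripper_width: 0.013
clock: 12.18
eef_pos: [0.5201, -0.1845, 0.1963]
tool_rot: [-3.14, -0.009, 2.607]
wrist_force: [0.1, -0.3, -0.5]
gripper_width: 0.0132
```

```bash
python3 -m pendant '[{"offset":[0.1,0.4,0],"roll":0,"claw":-1},{"offset":[0.1,0.4,0],"roll":0,"claw":-1},{"offset":[0.1,0.4,0],"roll":0,"claw":-1},{"offset":[0.1,0.4,0],"roll":0,"claw":-1},{"offset":[0.1,0.4,0],"roll":0,"claw":-1}]'; python3 -m pendant '[{"offset":[0.1,0.4,0],"roll":0,"claw":-1},{"offset":[0.1,0.4,0],"roll":0,"claw":-1},{"offset":[0.1,0.4,0],"roll":0,"claw":-1},{"offset":[0,0.2,0],"roll":0,"claw":-1},{"offset":[0,0,0],"roll":0,"claw":-1}]'
```

```text
clock: 12.8
eef_pos: [0.5526, -0.057, 0.1914]
tool_rot: [-3.139, -0.02, 2.61]
wrist_force: [0.3, 0.4, 0.2]
gripper_width: 0.0131
clock: 13.42
eef_pos: [0.5768, 0.0322, 0.1868]
tool_rot: [-3.135, -0.028, 2.615]
wrist_force: [-0.6, -0.3, -0.4]
gripper_width: 0.013
```

```bash
python3 -m pendant '[{"offset":[0.05,0.3,-0.1],"roll":0,"claw":-1},{"offset":[0.05,0.3,-0.1],"roll":0,"claw":-1},{"offset":[0,0.2,0],"roll":0,"claw":-1},{"offset":[0,0,0],"roll":0,"claw":-1}]'; python3 -m pendant '[{"offset":[0,0,0],"roll":-0.2,"claw":-1},{"offset":[0,0,0],"roll":-0.22,"claw":-1},{"offset":[0,0,0],"roll":-0.22,"claw":-1},{"offset":[0,0,0],"roll":-0.2,"claw":-1},{"offset":[0,0,0],"roll":0,"claw":-1}]'
```

```text
clock: 13.92
eef_pos: [0.5976, 0.0786, 0.1996]
tool_rot: [-3.135, -0.028, 2.613]
wrist_force: [0.3, 0.5, -0.6]
gripper_width: 0.0131
clock: 14.55
eef_pos: [0.5967, 0.077, 0.199]
tool_rot: [3.131, -0.028, -2.992]
wrist_force: [0.1, 0.1, -1.7]
gripper_width: 0.0129
```

```bash
python3 -m pendant '[{"offset":[-0.5,0,0],"roll":0,"claw":-1},{"offset":[-0.5,0,0],"roll":0,"claw":-1},{"offset":[0.5,0,0],"roll":0,"claw":-1},{"offset":[0.5,0,0],"roll":0,"claw":-1},{"offset":[0,0,0],"roll":0,"claw":-1}]'; python3 -m pendant '[{"offset":[0,0,0],"roll":0,"claw":-1}]'
```

```text
clock: 15.18
eef_pos: [0.5966, 0.076, 0.1961]
tool_rot: [3.132, -0.033, -3.008]
wrist_force: [-0.2, -0.6, -0.9]
gripper_width: 0.0131
clock: 15.3
eef_pos: [0.5973, 0.0759, 0.1963]
tool_rot: [3.133, -0.032, -3.01]
wrist_force: [-0.4, 0.0, -1.8]
gripper_width: 0.0129
```

```bash
python3 -m pendant '[{"offset":[0,0,-0.5],"roll":0,"claw":-1},{"offset":[0,0,-0.5],"roll":0,"claw":-1},{"offset":[0,0,0],"roll":0,"claw":-1}]'; python3 -m pendant '[{"offset":[0,0,0.5],"roll":0,"claw":-1},{"offset":[0,0,0.4],"roll":0,"claw":-1},{"offset":[0,0,0],"roll":0,"claw":-1}]'
```

```text
clock: 15.68
eef_pos: [0.6016, 0.0757, 0.2572]
tool_rot: [3.133, -0.031, -3.013]
wrist_force: [-0.3, -0.1, -1.2]
gripper_width: 0.013
clock: 16.05
eef_pos: [0.601, 0.076, 0.1995]
tool_rot: [3.133, -0.031, -3.015]
wrist_force: [-0.5, -0.5, -1.6]
gripper_width: 0.0131
```

```bash
python3 -m pendant '[{"offset":[0,0,-0.3],"roll":0,"claw":-1},{"offset":[0,0,-0.3],"roll":0,"claw":-1},{"offset":[0,0,-0.3],"roll":0,"claw":-1},{"offset":[0,0,-0.3],"roll":0,"claw":-1},{"offset":[0,0,0],"roll":0,"claw":-1}]'; python3 -m pendant '[{"offset":[0,0,0.5],"roll":0,"claw":-1},{"offset":[0,0,0.5],"roll":0,"claw":-1},{"offset":[0,0,0.22],"roll":0,"claw":-1},{"offset":[0,0,0],"roll":0,"claw":-1}]'
```

```text
clock: 16.68
eef_pos: [0.6046, 0.0757, 0.2736]
tool_rot: [3.133, -0.031, -3.017]
wrist_force: [0.2, 0.6, -0.7]
gripper_width: 0.0128
clock: 17.18
eef_pos: [0.6027, 0.0761, 0.1976]
tool_rot: [3.133, -0.031, -3.018]
wrist_force: [1.1, -0.6, -0.6]
gripper_width: 0.0128
```

```bash
python3 -m pendant '[{"offset":[0.4,0,0],"roll":0,"claw":-1},{"offset":[0.4,0,0],"roll":0,"claw":-1},{"offset":[0.4,0,0],"roll":0,"claw":-1},{"offset":[0.4,0,0],"roll":0,"claw":-1},{"offset":[0.2,0,0],"roll":0,"claw":-1}]'; python3 -m pendant '[{"offset":[0,0,0],"roll":0,"claw":-1}]'
```

```text
clock: 17.8
eef_pos: [0.4972, 0.0629, 0.2051]
tool_rot: [3.133, -0.022, -3.018]
wrist_force: [-0.1, 0.2, -1.0]
gripper_width: 0.0131
clock: 17.92
eef_pos: [0.4974, 0.0629, 0.206]
tool_rot: [3.133, -0.02, -3.018]
wrist_force: [0.2, -0.8, -1.8]
gripper_width: 0.013
```

```bash
python3 -m pendant '[{"offset":[-0.9,0,0],"roll":0,"claw":-1},{"offset":[0,0,0],"roll":0,"claw":-1},{"offset":[-0.9,0,0],"roll":0,"claw":-1},{"offset":[0,0,0],"roll":0,"claw":-1}]'; python3 -m pendant '[{"offset":[0.4,0,0],"roll":0,"claw":-1},{"offset":[0.4,0,0],"roll":0,"claw":-1},{"offset":[0.4,0,0],"roll":0,"claw":-1},{"offset":[0.4,0,0],"roll":0,"claw":-1},{"offset":[0.2,0,0],"roll":0,"claw":-1}]'; python3 -m pendant '[{"offset":[-0.9,0,0],"roll":0,"claw":-1},{"offset":[0,0,0],"roll":0,"claw":-1},{"offset":[-0.9,0,0],"roll":0,"claw":-1},{"offset":[0,0,0],"roll":0,"claw":-1}]'
```

```text
clock: 18.42
eef_pos: [0.6066, 0.0765, 0.2006]
tool_rot: [3.133, -0.025, -3.018]
wrist_force: [-0.0, 0.0, -0.7]
gripper_width: 0.0131
clock: 19.05
eef_pos: [0.4984, 0.0631, 0.2032]
tool_rot: [3.133, -0.024, -3.018]
wrist_force: [-0.2, -0.5, -0.1]
gripper_width: 0.0129
clock: 19.55
eef_pos: [0.6012, 0.0758, 0.1965]
tool_rot: [3.133, -0.036, -3.018]
wrist_force: [-0.1, 0.2, -0.8]
gripper_width: 0.013
```

```bash
python3 -m pendant '[{"offset":[0,0.1,0],"roll":-0.03,"claw":-1},{"offset":[0,0.06,0],"roll":0,"claw":-1},{"offset":[0,0,0],"roll":0,"claw":-1}]';python3 - <<'E'
from bench import r
from h import *
a=[]
for n,(cx,cy) in dict(scene=(420,220),top=(228,227)).items():
    im=r.get_image(n)["image"]; a.append(cv2.resize(im[cy-40:cy+40,cx-40:cx+40],(400,400),interpolation=cv2.INTER_CUBIC))
cv2.imwrite("pics/over.png",np.hstack(a))
E
```

```text
clock: 19.92
eef_pos: [0.5987, 0.086, 0.1975]
tool_rot: [3.132, -0.035, -2.993]
wrist_force: [-0.3, -0.3, -1.2]
gripper_width: 0.013
```

View pics/over.png

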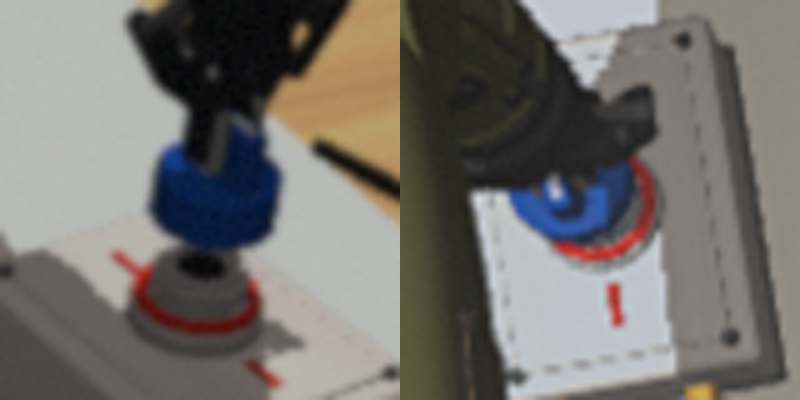

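```bash
python3 - <<'E'
from bench import r
from h import *
D={n:r.get_image(n) for n in("scene","top")}
for n,d in D.items():
    im=d["image"]; m=masks(im)["blue"]
    c0=(422,218) if n=="scene" else (224,222)
    b=min(blobs(m,30),key=lambda b:np.linalg.norm(b[1]-c0)); print(n,b[0],b[1])
    xs=[];ys=[]
    for zz in(.166,.192):
        for a in np.linspace(0,6.28,90):
            p=proj(d,[.5988+.032*np.cos(a),.0857+.032*np.sin(a),zz]); xs.append(p[0]);ys.append(p[1])
    print(" expected x",min(xs),max(xs),"y",min(ys),max(ys))
    B=b[2]; r_=[np.where(B[y])[0] for y in range(b[0][1],b[0][1]+b[0][3])]; print([(b[0][1]+i,q.min(),q.max()) for i,q in enumerate(r_)])
E
```

```text
scene [411 205  24  25 396] [423.12121212 218.78535354]
 expected x 408.34115595112263 435.198200224442 y 207.3133712889244 229.63194568267298
[(np.int32(205), np.int64(426), np.int64(426)), (np.int32(206), np.int64(426), np.int64(428)), (np.int32(207), np.int64(426), np.int64(431)), (np.int32(208), np.int64(426), np.int64(431)), (np.int32(209), np.int64(415), np.int64(431)), (np.int32(210), np.int64(413), np.int64(431)), (np.int32(211), np.int64(413), np.int64(431)), (np.int32(212), np.int64(412), np.int64(432)), (np.int32(213), np.int64(412), np.int64(433)), (np.int32(214), np.int64(412), np.int64(434)), (np.int32(215), np.int64(412), np.int64(434)), (np.int32(216), np.int64(412), np.int64(434)), (np.int32(217), np.int64(412), np.int64(434)), (np.int32(218), np.int64(412), np.int64(434)), (np.int32(219), np.int64(413), np.int64(434)), (np.int32(220), np.int64(411), np.int64(434)), (np.int32(221), np.int64(411), np.int64(434)), (np.int32(222), np.int64(411), np.int64(433)), (np.int32(223), np.int64(412), np.int64(433)), (np.int32(224), np.int64(413), np.int64(433)), (np.int32(225), 
[... 367 characters left out ...]
int32(220), np.int64(231), np.int64(233)), (np.int32(221), np.int64(228), np.int64(233)), (np.int32(222), np.int64(228), np.int64(233)), (np.int32(223), np.int64(216), np.int64(233)), (np.int32(224), np.int64(211), np.int64(233)), (np.int32(225), np.int64(210), np.int64(232)), (np.int32(226), np.int64(210), np.int64(232)), (np.int32(227), np.int64(211), np.int64(231)), (np.int32(228), np.int64(211), np.int64(231)), (np.int32(229), np.int64(212), np.int64(230)), (np.int32(230), np.int64(213), np.int64(229)), (np.int32(231), np.int64(214), np.int64(229)), (np.int32(232), np.int64(215), np.int64(229)), (np.int32(233), np.int64(217), np.int64(226)), (np.int32(234), np.int64(219), np.int64(225))]
```

The scene crop shows the cap held above the neck at (215,190), with the hole at (205,265). The top crop shows the cap at (570,195) over the ring. Both edge sets agree with the expected pose to about 1 px. The cap is slightly tilted, about 0.03 rad. Lowering gently.

```bash
python3 -m pendant '[{"offset":[0,0,0.12],"roll":0,"claw":-1},{"offset":[0,0,0.12],"roll":0,"claw":-1},{"offset":[0,0,0.12],"roll":0,"claw":-1},{"offset":[0,0,0],"roll":0,"claw":-1}]'; python3 -m pendant '[{"offset":[0,0,0.04],"roll":0,"claw":-1},{"offset":[0,0,0],"roll":0,"claw":-1}]'
```

```text
clock: 20.62
eef_pos: [0.5976, 0.0853, 0.1738]
tool_rot: [3.132, -0.036, -2.994]
wrist_force: [0.1, 0.1, -0.9]
gripper_width: 0.0128
clock: 20.88
eef_pos: [0.5976, 0.0853, 0.1711]
tool_rot: [3.132, -0.036, -2.994]
wrist_force: [-0.2, -1.1, -0.3]
gripper_width: 0.0129
```

```bash
python3 -m pendant '[{"offset":[-0.045,0,0],"roll":0,"claw":-1},{"offset":[0,0,0],"roll":0,"claw":-1}]'; python3 -m pendant '[{"offset":[-0.005,0,0.06],"roll":0,"claw":-1},{"offset":[0,0,0.03],"roll":0,"claw":-1},{"offset":[0,0,0],"roll":0,"claw":-1}]'
```

```text
clock: 21.12
eef_pos: [0.6009, 0.0858, 0.1714]
tool_rot: [3.132, -0.036, -2.994]
wrist_force: [0.7, 0.3, -0.2]
gripper_width: 0.0129
clock: 21.5
eef_pos: [0.601, 0.0859, 0.1657]
tool_rot: [3.132, -0.035, -2.994]
wrist_force: [0.1, -0.7, -0.9]
gripper_width: 0.0125
```

```bash
python3 -m pendant '[{"offset":[0,0,0.04],"roll":0,"claw":-1},{"offset":[0,0,0.02],"roll":0,"claw":-1}]'; python3 -m pendant '[{"offset":[0,0,0.03],"roll":0,"claw":-1},{"offset":[0,0,0.02],"roll":0,"claw":-1}]'
```

```text
clock: 21.75
eef_pos: [0.6009, 0.0859, 0.162]
tool_rot: [3.132, -0.035, -2.994]
wrist_force: [-0.7, 0.9, -0.4]
gripper_width: 0.013
clock: 22.0
eef_pos: [0.6007, 0.0859, 0.1594]
tool_rot: [3.132, -0.035, -2.994]
wrist_force: [-1.3, -0.9, 6.5]
gripper_width: 0.013
```

Contact came at TCP z = 0.1594, which is exactly the expected land height, with 6.5 N.

```bash
python3 -m pendant '[{"offset":[0,0,0],"roll":0,"claw":-1}]';python3 - <<'E'
from bench import r
from h import *
print(r.state()["moment"])
a=[]
for n,(cx,cy) in dict(scene=(420,225),top=(228,227)).items():
    im=r.get_image(n)["image"]; a.append(cv2.resize(im[cy-30:cy+30,cx-30:cx+30],(400,400),interpolation=cv2.INTER_CUBIC))
cv2.imwrite("pics/land.png",np.hstack(a))
E
```

```text
clock: 22.12
eef_pos: [0.6006, 0.0859, 0.1597]
tool_rot: [3.132, -0.035, -2.994]
wrist_force: [-1.2, -0.3, 0.9]
gripper_width: 0.0132
[ 0.00550518  0.10938843 -0.04727655]
```

View pics/land.png

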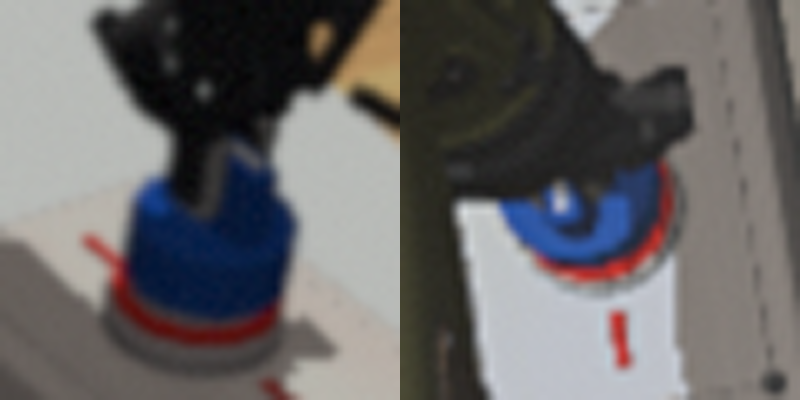

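```bash
python3 -m pendant '[{"offset":[0,0,0.02],"roll":-0.08,"claw":-1},{"offset":[0,0,0.02],"roll":-0.08,"claw":-1},{"offset":[0,0,0.02],"roll":-0.08,"claw":-1}]'; python3 -c "
from bench import r
s=r.state();print(s['moment'])"
```

```text
clock: 22.6
eef_pos: [0.6013, 0.0835, 0.1591]
tool_rot: [3.131, -0.031, -2.802]
wrist_force: [-2.1, 0.0, 6.7]
gripper_width: 0.0133
[ 0.21786283  0.58992305 -0.24110998]
```

```bash
python3 -m pendant '[{"offset":[0,0.035,0],"roll":0,"claw":-1},{"offset":[0,0,0],"roll":0,"claw":-1}]'; python3 -c "
from bench import r
s=r.state();print(s['moment'])"; python3 -m pendant '[{"offset":[0,0.01,0.015],"roll":-0.08,"claw":-1},{"offset":[0,0.01,0.015],"roll":-0.08,"claw":-1},{"offset":[0,0.01,0.015],"roll":-0.08,"claw":-1}]'; python3 -c "
from bench import r
s=r.state();print(s['moment'])"
```

```text
clock: 22.85
eef_pos: [0.6008, 0.0848, 0.1595]
tool_rot: [3.133, -0.03, -2.803]
wrist_force: [-1.3, 1.0, 2.5]
gripper_width: 0.013
[0.14477579 0.2269845  0.06573406]
clock: 23.22
eef_pos: [0.6014, 0.084, 0.159]
tool_rot: [3.134, -0.027, -2.613]
wrist_force: [-2.1, -1.8, 6.3]
gripper_width: 0.0133
[-0.40577935  0.36721002 -0.21113955]
```

```bash
python3 -m pendant '[{"offset":[0,0.025,0.015],"roll":-0.08,"claw":-1},{"offset":[0,0.018,0.015],"roll":-0.08,"claw":-1},{"offset":[0,0.015,0.015],"roll":-0.08,"claw":-1}]'; python3 -c "
from bench import r
s=r.state();print(s['moment'])"; python3 -m pendant '[{"offset":[0,0.015,0.015],"roll":-0.08,"claw":-1},{"offset":[0,0.015,0.015],"roll":-0.08,"claw":-1},{"offset":[0,0.015,0.015],"roll":-0.08,"claw":-1}]'; python3 -c "
from bench import r
s=r.state();print(s['moment'])"
```

```text
clock: 23.6
eef_pos: [0.6014, 0.0844, 0.1589]
tool_rot: [3.136, -0.024, -2.423]
wrist_force: [-0.8, -2.6, 5.7]
gripper_width: 0.013
[-0.51963269  0.19521219 -0.11151901]
clock: 23.98
eef_pos: [0.6015, 0.0847, 0.1589]
tool_rot: [3.138, -0.022, -2.232]
wrist_force: [-0.8, -2.8, 5.5]
gripper_width: 0.013
[-0.36516238  0.19655521 -0.19172508]
```

```bash
python3 -m pendant '[{"offset":[0,0.015,0.016],"roll":-0.08,"claw":-1},{"offset":[0,0.015,0.016],"roll":-0.08,"claw":-1},{"offset":[0,0.015,0.016],"roll":-0.08,"claw":-1}]'; python3 -c "
from bench import r
s=r.state();print(s['moment'])"
```

```text
clock: 24.35
eef_pos: [0.6015, 0.0849, 0.1589]
tool_rot: [3.141, -0.02, -2.041]
wrist_force: [-0.1, -1.8, 6.1]
gripper_width: 0.0132
[-0.3448254   0.17161822 -0.19127962]
```

```bash
python3 -m pendant '[{"offset":[0,0.015,0.016],"roll":-0.08,"claw":-1},{"offset":[0,0.015,0.016],"roll":-0.08,"claw":-1},{"offset":[0,0.015,0.016],"roll":-0.08,"claw":-1}]'; python3 -c "
from bench import r
s=r.state();print(s['moment'])"
```

```text
clock: 24.72
eef_pos: [0.6016, 0.0851, 0.1589]
tool_rot: [-3.139, -0.019, -1.85]
wrist_force: [-0.6, -1.9, 5.6]
gripper_width: 0.0132
[-0.31141201  0.07836443 -0.21359907]
```

```bash
python3 -m pendant '[{"offset":[-0.005,0.02,0.016],"roll":-0.08,"claw":-1},{"offset":[-0.005,0.02,0.016],"roll":-0.08,"claw":-1},{"offset":[-0.005,0.015,0.016],"roll":-0.08,"claw":-1}]'; python3 -c "
from bench import r
s=r.state();print(s['moment'])"
```

```text
clock: 25.1
eef_pos: [0.5995, 0.0858, 0.1564]
tool_rot: [-3.141, -0.021, -1.657]
wrist_force: [-0.3, -1.8, -0.4]
gripper_width: 0.013
[-0.40260256  0.10110245  0.02437542]
```

```bash
python3 -m pendant '[{"offset":[-0.005,0.015,0.016],"roll":-0.08,"claw":-1},{"offset":[-0.005,0.015,0.016],"roll":-0.08,"claw":-1}]'; python3 -c "
from bench import r
s=r.state();print(s['moment'])"
```

```text
clock: 25.35
eef_pos: [0.5994, 0.0858, 0.1552]
tool_rot: [-3.14, -0.023, -1.531]
wrist_force: [-1.9, -1.4, 9.6]
gripper_width: 0.0131
[-0.40798083  0.33326316 -1.19105146]
```

The drop began (z down to 0.155) and the lugs met the slot's back side. I'm backing off the twist at once.

```bash
python3 -m pendant '[{"offset":[0,0,0.0],"roll":0.06,"claw":-1}]'; python3 -c "
from bench import r
s=r.state();print(s['moment'])";
```

```text
clock: 25.48
eef_pos: [0.5994, 0.0857, 0.1553]
tool_rot: [-3.139, -0.023, -1.58]
wrist_force: [-0.2, -0.1, 0.4]
gripper_width: 0.0131
[-0.19174762  0.24149746 -0.05645636]
```

```bash
python3 -m pendant '[{"offset":[0,0,0.02],"roll":0.02,"claw":-1},{"offset":[0,0,0.02],"roll":0,"claw":-1}]'; python3 -c "
from bench import r
s=r.state();print(s['moment'])";
```

```text
clock: 25.72
eef_pos: [0.5995, 0.0857, 0.1531]
tool_rot: [-3.138, -0.023, -1.597]
wrist_force: [-1.5, -0.6, 3.9]
gripper_width: 0.0129
[-0.23486848  0.26373597 -0.12628686]
```

```bash
python3 -m pendant '[{"offset":[0,0,0.02],"roll":0.01,"claw":-1},{"offset":[0,0,0.02],"roll":0,"claw":-1}]'; python3 -c "
from bench import r
s=r.state();print(s['moment'])";python3 -m pendant '[{"offset":[0,0,0.02],"roll":0,"claw":-1},{"offset":[0,0,0.02],"roll":0,"claw":-1}]'; python3 -c "
from bench import r
s=r.state();print(s['moment'])"
```

```text
clock: 25.98
eef_pos: [0.5995, 0.0857, 0.1502]
tool_rot: [-3.138, -0.023, -1.605]
wrist_force: [-1.1, -1.8, 7.2]
gripper_width: 0.013
[-0.25044539  0.4467447  -0.04124704]
clock: 26.22
eef_pos: [0.5995, 0.0856, 0.1499]
tool_rot: [-3.137, -0.022, -1.604]
wrist_force: [-3.8, -1.2, 9.4]
gripper_width: 0.0131
[-0.21117126  0.82975057 -0.02807617]
```

The cap is at the thread start, TCP z 0.150 against 0.1504 expected. Now turning forwards.

```bash
python3 -m pendant '[{"offset":[0,0,0.012],"roll":0.06,"claw":-1},{"offset":[0,0,0.012],"roll":0.06,"claw":-1},{"offset":[0,0,0.012],"roll":0.06,"claw":-1}]'; python3 -c "
from bench import r
s=r.state();print(s['moment'])"
```

```text
clock: 26.6
eef_pos: [0.5985, 0.0858, 0.15]
tool_rot: [-3.134, -0.021, -1.748]
wrist_force: [-2.9, -0.7, 6.5]
gripper_width: 0.0133
[-0.19198501  0.40397668  0.17262829]
```

```bash
python3 -m pendant '[{"offset":[0,0,0.014],"roll":0.07,"claw":-1},{"offset":[0,0,0.014],"roll":0.07,"claw":-1},{"offset":[0,0,0.014],"roll":0.07,"claw":-1}]'; python3 -c "
from bench import r
s=r.state();print(s['moment'])"
```

```text
clock: 26.98
eef_pos: [0.5984, 0.086, 0.1497]
tool_rot: [-3.13, -0.018, -1.916]
wrist_force: [-2.2, -1.4, 6.6]
gripper_width: 0.0133
[-0.17621075  0.44557097  0.16532113]
```

```bash
python3 -m pendant '[{"offset":[0,-0.005,0.016],"roll":0.07,"claw":-1},{"offset":[0,-0.005,0.016],"roll":0.07,"claw":-1},{"offset":[0,-0.005,0.016],"roll":0.07,"claw":-1}]'; python3 -c "
from bench import r
s=r.state();print(s['moment'])"
```

```text
clock: 27.35
eef_pos: [0.5987, 0.0861, 0.1487]
tool_rot: [-3.127, -0.014, -2.085]
wrist_force: [-2.1, -1.6, 6.6]
gripper_width: 0.0132
[-0.09355627  0.61839924  0.0863908 ]
```

```bash
python3 -m pendant '[{"offset":[0,-0.005,0.016],"roll":0.07,"claw":-1},{"offset":[0,-0.005,0.016],"roll":0.07,"claw":-1},{"offset":[0,-0.005,0.016],"roll":0.07,"claw":-1}]'; python3 -c "
from bench import r
s=r.state();print(s['moment'])"
```

```text
clock: 27.72
eef_pos: [0.5988, 0.0862, 0.1477]
tool_rot: [-3.126, -0.01, -2.253]
wrist_force: [-2.3, -0.6, 6.1]
gripper_width: 0.0135
[-0.08698817  0.61294692  0.10366911]
```

```bash
python3 -m pendant '[{"offset":[0,-0.005,0.016],"roll":0.07,"claw":-1},{"offset":[0,-0.005,0.016],"roll":0.07,"claw":-1},{"offset":[0,-0.005,0.016],"roll":0.07,"claw":-1}]'; python3 -c "
from bench import r
s=r.state();print(s['moment'])"
```

```text
clock: 28.1
eef_pos: [0.5991, 0.0862, 0.1466]
tool_rot: [-3.126, -0.006, -2.422]
wrist_force: [-1.5, -0.6, 5.7]
gripper_width: 0.0128
[-0.14315019  0.59182489  0.07040448]
```

```bash
python3 -m pendant '[{"offset":[0,-0.005,0.016],"roll":0.06,"claw":-1},{"offset":[0,-0.005,0.016],"roll":0.06,"claw":-1}]'; python3 -c "
from bench import r
s=r.state();print(s['moment'])"
```

```text
clock: 28.35
eef_pos: [0.5994, 0.086, 0.1462]
tool_rot: [-3.125, -0.003, -2.518]
wrist_force: [-3.1, -1.3, 9.0]
gripper_width: 0.0127
[-0.17344193  0.78371056  0.12499997]
```

```bash
python3 -m pendant '[{"offset":[0,0,0.01],"roll":0.03,"claw":-1},{"offset":[0,0,0.01],"roll":0.03,"claw":-1},{"offset":[0,0,0.01],"roll":0.03,"claw":-1},{"offset":[0,0,0.01],"roll":0.03,"claw":-1}]'; python3 -c "
from bench import r
s=r.state();print(s['moment'])"
```

```text
clock: 28.85
eef_pos: [0.5994, 0.0859, 0.1464]
tool_rot: [-3.125, 0.0, -2.614]
wrist_force: [-2.1, -2.4, 5.7]
gripper_width: 0.0132
[-0.29699414  0.6122173   0.02003475]
```

```bash
python3 -m pendant '[{"offset":[0,0,0.01],"roll":0.03,"claw":-1},{"offset":[0,0,0.01],"roll":0.03,"claw":-1}]'; python3 -c "
from bench import r
s=r.state();print(s['moment'])"
```

```text
clock: 29.1
eef_pos: [0.5994, 0.0859, 0.1464]
tool_rot: [-3.124, 0.002, -2.662]
wrist_force: [-1.6, -1.1, 6.1]
gripper_width: 0.013
[-0.2415438   0.59150852  0.11700208]
```

```bash
python3 -m pendant '[{"offset":[0,0,0.01],"roll":0.03,"claw":-1},{"offset":[0,0,0.01],"roll":0.03,"claw":-1}]'; python3 -c "
from bench import r
s=r.state();print(s['moment'])"
```

```text
clock: 29.35
eef_pos: [0.5994, 0.0858, 0.1464]
tool_rot: [-3.124, 0.003, -2.709]
wrist_force: [-1.4, -2.1, 6.9]
gripper_width: 0.0131
[-0.24304274  0.55516007  0.07394199]
```

```bash
python3 -m pendant '[{"offset":[0,0,0.01],"roll":0.03,"claw":-1}]'; python3 -c "
from bench import r
s=r.state();print(s['moment'])"
```

```text
clock: 29.48
eef_pos: [0.5994, 0.0858, 0.1464]
tool_rot: [-3.124, 0.004, -2.733]
wrist_force: [-2.9, -1.8, 5.9]
gripper_width: 0.0127
[-0.28528251  0.62563712  0.07792371]
```

```bash
python3 -m pendant '[{"offset":[0,0,0.01],"roll":0.025,"claw":-1}]'; python3 -c "
from bench import r
s=r.state();print(s['moment'])"
```

```text
clock: 29.6
eef_pos: [0.5994, 0.0858, 0.1465]
tool_rot: [-3.124, 0.005, -2.753]
wrist_force: [-1.5, -1.2, 6.3]
gripper_width: 0.0132
[-0.22691081  0.59703994  0.04131517]
```

```bash
python3 -m pendant '[{"offset":[0,0,0.01],"roll":0.025,"claw":-1}]'; python3 -c "
from bench import r
s=r.state();print(s['moment'])"
```

```text
clock: 29.72
eef_pos: [0.5995, 0.0858, 0.1465]
tool_rot: [-3.124, 0.006, -2.773]
wrist_force: [-2.5, -1.5, 6.4]
gripper_width: 0.0129
[-0.28134181  0.56474976  0.09529188]
```

```bash
python3 -m pendant '[{"offset":[0,0,0.01],"roll":0.025,"claw":-1}]'; python3 -c "
from bench import r
s=r.state();print(s['moment'])"
```

```text
clock: 29.85
eef_pos: [0.5995, 0.0857, 0.1465]
tool_rot: [-3.124, 0.006, -2.793]
wrist_force: [-1.6, -1.5, 5.9]
gripper_width: 0.0131
[-0.29047355  0.57207193  0.06488743]
```

```bash
python3 -m pendant '[{"offset":[0,0,0.01],"roll":0.025,"claw":-1}]'; python3 -c "
from bench import r
s=r.state();print(s['moment'])"
```

```text
clock: 29.98
eef_pos: [0.5995, 0.0857, 0.1465]
tool_rot: [-3.124, 0.007, -2.813]
wrist_force: [-1.4, -1.8, 5.5]
gripper_width: 0.0129
[-0.25292652  0.58642254  0.11798329]
```

```bash
python3 -m pendant '[{"offset":[0,0,0.01],"roll":0.025,"claw":-1}]'; python3 -c "
from bench import r
s=r.state();print(s['moment'])"
```

```text
clock: 30.1
eef_pos: [0.5995, 0.0857, 0.1465]
tool_rot: [-3.124, 0.008, -2.832]
wrist_force: [-2.6, -1.4, 6.4]
gripper_width: 0.0135
[-0.24225774  0.59822014  0.08094853]
```

```bash
python3 -m pendant '[{"offset":[0,0,0.01],"roll":0.025,"claw":-1}]'; python3 -c "
from bench import r
s=r.state();print(s['moment'])"
```

```text
clock: 30.22
eef_pos: [0.5995, 0.0855, 0.1465]
tool_rot: [-3.124, 0.009, -2.852]
wrist_force: [-1.4, -1.2, 6.5]
gripper_width: 0.0129
[-0.33528273  0.59295837  0.09651274]
```

```bash
python3 -m pendant '[{"offset":[0,0,0.01],"roll":0.025,"claw":-1}]'; python3 -c "
from bench import r
s=r.state();print(s['moment'])"
```

```text
clock: 30.35
eef_pos: [0.5995, 0.0852, 0.1465]
tool_rot: [-3.124, 0.009, -2.872]
wrist_force: [-1.4, -2.1, 5.6]
gripper_width: 0.0131
[-0.39382181  0.59340073  0.16256817]
```

```bash
python3 -m pendant '[{"offset":[0,0,0.01],"roll":0.02,"claw":-1}]'; python3 -c "
from bench import r
s=r.state();print(s['moment'])"
```

```text
clock: 30.48
eef_pos: [0.5995, 0.0851, 0.1465]
tool_rot: [-3.124, 0.01, -2.887]
wrist_force: [-0.9, -2.3, 6.4]
gripper_width: 0.013
[-0.21421123  0.62898444  0.3290533 ]
```

```bash
python3 -m pendant '[{"offset":[0,0,0.01],"roll":0.02,"claw":-1}]'; python3 -c "
from bench import r
s=r.state();print(s['moment'])"
```

```text
clock: 30.6
eef_pos: [0.5995, 0.0851, 0.1465]
tool_rot: [-3.124, 0.01, -2.902]
wrist_force: [-1.7, -2.3, 6.1]
gripper_width: 0.0132
[-0.27767737  0.61940518  0.51782355]
```

The moment rose 0.16 → 0.33 → 0.52 Nm at z 0.1465 (seat level) after about 1.28 rad, so this is the hard stop. Relaxing, then opening.

```bash
python3 -m pendant '[{"offset":[0,0,0],"roll":0,"claw":-1},{"offset":[0,0,0],"roll":0,"claw":0.2},{"offset":[0,0,0],"roll":0,"claw":0.2},{"offset":[0,0,0],"roll":0,"claw":0.2},{"offset":[0,0,0],"roll":0,"claw":0.2}]'; python3 -m pendant '[{"offset":[0,0,-0.15],"roll":0,"claw":0.2},{"offset":[0,0,-0.2],"roll":0,"claw":0.2},{"offset":[0,0,-0.3],"roll":0,"claw":0.2},{"offset":[0,0,-0.3],"roll":0,"claw":0.2},{"offset":[0,0,-0.3],"roll":0,"claw":0.2}]'
```

```text
clock: 31.22
eef_pos: [0.5995, 0.086, 0.1452]
tool_rot: [-3.125, 0.01, -2.901]
wrist_force: [1.3, -0.2, 0.2]
gripper_width: 0.0515
clock: 31.85
eef_pos: [0.5981, 0.0871, 0.2245]
tool_rot: [-3.126, 0.01, -2.901]
wrist_force: [-0.2, 0.8, -0.2]
gripper_width: 0.0511
```

Retreating inward and looking.

```bash
python3 -m pendant '[{"offset":[0.5,0,-0.5],"roll":0,"claw":0.2},{"offset":[0.8,0,-0.3],"roll":0,"claw":0.2},{"offset":[0.8,0,0],"roll":0,"claw":0.2},{"offset":[0.6,0,0],"roll":0,"claw":0.2},{"offset":[0,0,0],"roll":0,"claw":0.2}]'; python3 - <<'E'
from bench import r
from h import *
a=[]
for n,(cx,cy) in dict(scene=(420,230),top=(228,227)).items():
    d=r.get_image(n);im=d["image"]; a.append(cv2.resize(im[cy-30:cy+30,cx-30:cx+30],(400,400),interpolation=cv2.INTER_CUBIC))
    cv2.imwrite(f"pics/end_{n}.png",im)
    print(n,[(b[0].tolist(),b[1]) for b in blobs(masks(im)["blue"],60)])
    xs=[proj(d,[.5995+.032*np.cos(t),.0855+.032*np.sin(t),z]) for z in(.115,.141) for t in np.linspace(0,6.28,90)]
    print(" exp",np.min(xs,0),np.max(xs,0),"stripe",proj(d,[.5995,.0855,.175]))
cv2.imwrite("pics/end.png",np.hstack(a))
E
```

```text
clock: 32.48
eef_pos: [0.4387, 0.0486, 0.279]
tool_rot: [-3.124, 0.022, -2.901]
wrist_force: [-0.0, -0.4, -0.2]
gripper_width: 0.0511
scene [([409, 217, 24, 29, 479], array([420.42588727, 233.09394572])), ([207, 226, 34, 43, 689], array([222.84179971, 248.38896952]))]
 exp [406.13752765 224.03177387] [432.32868225 246.33883684] stripe [421.51302523 219.78129314]
top [([214, 214, 24, 23, 353], array([225.48441926, 225.23229462])), ([485, 290, 21, 22, 245], array([494.07755102, 300.90612245])), ([382, 294, 22, 21, 293], array([392.51877133, 304.35836177])), ([390, 328, 22, 22, 297], array([400.13804714, 338.73400673]))]
 exp [212.94685188 213.38390576] [238.12457757 238.28205068] stripe [222.12578572 222.74292875]
```

View pics/end.png

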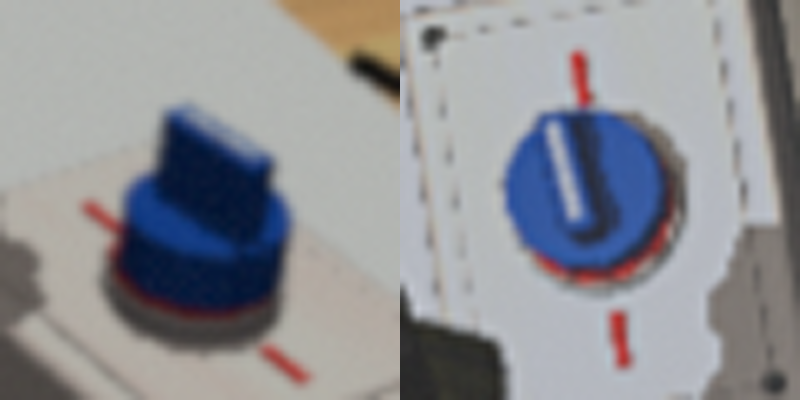

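View pics/end_scene.png

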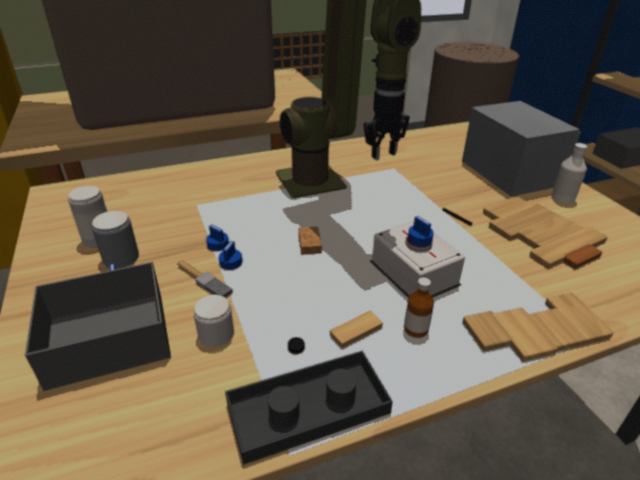

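The crops show the cap level and low on the neck: scene (205,215), top (590,190), with only a sliver of the seal visible. Nothing else has moved.

```bash
python3 -c "
from bench import r
print(r.hand_in())"
```

```text
the job is handed in; nothing more can be done
None
```

The blue cap, the one farthest to the robot's left, is on the filler neck and fully home. I released it, backed the arm clear and handed in the job at about 33 s. No verdict was reported.

- **Sequence:** The cap touched the land at the expected height. It turned backwards about 1.4 rad under roughly 6 N until it dropped 9 mm into the thread start. It then turned forwards about 1.28 rad to the hard stop.
- **Last checks:** At the stop the tool height was 0.1465, against 0.1466 expected for the seat. Both cameras show the cap level on the neck, and the scene view shows nothing else moved.

What did not go as planned:
- **Twist in the slot:** When the lugs dropped, I had turned slightly too far and met the slot's back side. The moment read about 1.2 Nm, above the 1 Nm you gave as roughly too much, and I backed off on the next row.
- **Twist at the final stop:** The last small step reached 0.52 Nm, over the 0.3 Nm limit.
- **Press force:** Readings were mostly 4 to 7 N, but three were 9 to 9.6 N, just over the 8 N limit.
- **Tilt:** The tool leaned about 0.03 rad when it set the cap on the neck. My tries to straighten it did not help, and the lean was under 0.02 rad by the end.

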